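# Mark heel plates on the domed skate press

### The job

Mark the skate heel plates on the orange lever press and lay them away, softest first: white, then yellow, then blue, then black, whichever of these are there. For each, balance it level on the steel dome and let go, pull the raised lever down to its stop so that the marker presses the plate, and let the lever come back up. At the end all the plates lie flat in the green tray, none on top of another, the lever is up, and the other things on the bench are where they were.

Things in the scene. Friction and masses are not known exactly. Their poses are not given: they have to be found in the camera images.
- plate_white: white plastic skate heel plate, a plain block 100 x 50 x 18 mm (x, y, z), 130 g; origin at the centre of the solid; either face may be up. It may be absent (None).
- plate_yellow: yellow plastic skate heel plate, a plain block 100 x 50 x 18 mm (x, y, z), 130 g; origin at the centre of the solid; either face may be up. It may be absent (None).
- plate_blue: blue plastic skate heel plate, a plain block 100 x 50 x 18 mm (x, y, z), 130 g; origin at the centre of the solid; either face may be up. It may be absent (None).
- plate_black: black plastic skate heel plate, a plain block 100 x 50 x 18 mm (x, y, z), 130 g; origin at the centre of the solid; either face may be up. It may be absent (None).
- press: orange bench press bolted down; origin on the bench under the centre of its steel dome, z up. Base plate 150 mm (x) by 320 mm (y, from -85 to +235 mm), 18 mm thick; the hinge column (56 x 50 mm, 130 mm high) stands at y = +170 mm. The lever swings in the press's y-z plane, over the dome.
- dome_top (a point): the top point of the polished steel dome, 90 mm above the bench; the dome is part of a ball of 60 mm radius, fixed. A plate laid with its middle here stays balanced (1 mm off centre tilts it about 0.02 rad).
- lever_hinge (a point): point on the lever's hinge axis (the axis is the press's x), 108 mm above the bench, 170 mm along the press's +y from the dome's centre
- lever_bar (a point): centre of the black round cross bar at the lever's end: 14 mm diameter, 160 mm long along the press's x (red balls at its ends, 22 mm), so it can be gripped or hooked 45 mm to either side of the dark 20 mm wide arm, which meets it in the middle. 222 mm from the hinge axis; about 328 mm above the bench when raised, 138 mm when pressed.
- lever (a joint): lever angle: 0 raised (rest), about 1.3 at its stop, where the arm is level over the dome and the brass marker presses the plate; pressing moves the bar from above the column towards the press's -y and down. Sprung and damped: takes about 5 to 15 N at the bar, and swings back up to 0 by itself within about a second when let go.
- marker: brass marking pad, 24 mm diameter, sprung in the lever's arm 170 mm from the hinge; origin at the centre of its face. At the stop it would stand 6 mm lower than the top of a plate lying on the dome, and so pushes on it with about 6 N and yields; it first touches the plate about 0.035 rad before the stop.
- tray: green open tray, loose, 300 x 140 x 22 mm outside (x, y, z), walls and floor 5 mm, 1.2 kg; origin at the centre of its underside
- puck: black rubber puck, 76 mm across, 25 mm high; a bystander, origin at the underside
- tape: white tape roll lying flat, 100 mm across, 24 mm high; a bystander, origin at the underside
- spray: blue spray can, 64 mm across, 170 mm tall; a bystander, origin at the underside
- tub: clear tub with a green lid, 96 mm across, 62 mm high; a bystander, origin at the underside
- redbox: red carton, 80 x 120 x 45 mm; a bystander, origin at the underside
Things that resemble listed ones, but are neither listed nor needed, are in the scene too. There is more than one size of the plate_blue; the job needs the middle-sized.

How it is judged:
By the outcome, as a careful person would: the job done as asked, in the order asked, and still so for the second after the job is handed in, with the robot touching nothing.
Of plate_white, plate_yellow, plate_blue, plate_black only 2 to 3 are there at a start; the rules pass over those that are not, and their reading is None.
At some moment in a run one of tray may be knocked a few centimetres aside while the robot is not near it.
Once in a run the grip may slacken for a moment while it holds something.
It also fails if it takes over 210 s, if anything falls off the work surface, if the arm or the gripper's body presses on something with over 40 N, if the wrist force passes 120 N, or if a joint passes its speed limit or range.

### The arm

A 7-joint arm with a two-finger parallel gripper is mounted at the origin on the work surface. World frame = base frame: x ahead of the robot, y to its left, z up, the work surface at z = 0. Lengths are in m, angles in rad, forces in N, time in s.
With the tool pointing down it reaches from about 0.35 to 0.9 m from the base axis. Payload 19.9 kg.
Tool frame: the origin (TCP) lies midway between the tips of the shut fingers; the grasp point (between the pads) lies 19 mm behind it (grip_depth is the distance from the TCP to the grasp point, in m); z points along the fingers, y is the line along which they close (so a half turn about z gives the same grasp; the last joint's range is limited). The gripper opens to 94 mm and grips with 3 to 60 N. Pads are 16 mm wide; open, the fingers measure 119 mm over their backs; the gripper's body (75 mm by 177 mm) begins 78 mm behind the grasp point.
Start: joints at [1.274, 0.417, -0.01, 1.614, 0.005, 1.111, -0.053], TCP at [0.158, -0.605, 0.184] pointing down, gripper open.
Joint ranges: [-2.81, 2.81], [-0.39, 2.02], [-1.27, 1.25], [0.06, 2.57], [-1.19, 4.33], [0.19, 2], [-2.82, 2.82]. Speed limits (rad/s): [1.89, 1.89, 2.39, 2.39, 3.01, 3.01, 3.01].

### API

Orientations are given as a unit quaternion [x, y, z, w].
In Python, from cell import * gives the robot as it stands. The module is installed in compiled form; this text tells all that it offers. Calls block until the motion is done:
- move_to(position, orientation): joint-space move of the TCP to a pose.
- move_l(position, speed=0.15, attitude=None, guard=None): straight line of the TCP; attitude=None keeps the orientation; speed is the mean speed in m/s. With guard (N) it stops when the force on the tool has changed by that much, and returns True; else False.
- movej(angles): joint-space move.
- command_gripper(opening, squeeze=None): finger opening in m; squeeze is the grip in N (None keeps the last); returns when the fingers have stopped.
- pause(seconds).
- inverse_kinematics(position, orientation): joint angles nearest the present ones, or None.
- get_state(): the state.
- capture(name): name is "scene" or "top" or "wrist"; returns the picture (400x640x3 uint8, red, green, blue); there is no depth.
- get_calibration(name): a dict with "fx", "fy", "cx", "cy" (pixels), "rvec" (rotation vector, rad) and "tvec" (3), from world to camera coordinates, as OpenCV has them; the wrist camera has in their place "hand_eye" (4x4, takes a point from camera to tool coordinates, whose origin is the TCP and whose axes are the flange's). Camera axes: x right, y down, z forward; pixel columns grow to the right and rows downward; lengths in m; the calibration is good to about 2 mm. A picture is of the moment at which its call begins: read the wrist's pose just before it. get_calibration takes no time and is no camera call.
A pose or a line that the arm cannot do raises MotionError and nothing moves.
- close_job(): hands the job in; it is judged then, once.
The state is a dict: "time_s": time; "q": joint angles; "joint_velocities": joint speeds; "effort": joint torques, N m; "tcp_pos": TCP position; "tool_rot": TCP orientation; "wrist_force": force on the tool from outside, world axes, zero at the start; "moment": the same for the moment, N m; "gripper_width": finger opening in m; "grip_force": force on a finger pad.
Only numpy, scipy, OpenCV 4.12 (cv2) and the standard library are available. Lean on these libraries where they do the work, as an engineer would, in place of code of your own. Each camera call takes 0.05 s, during which the arm holds its last target. There are 200 camera calls.

## Working session

There is one attempt and no reset: what is moved stays moved. The work goes in short steps, each a Python script; the robot and the scene stay as the last script left them, time stands still between calls to the robot, and variables do not carry over. Pictures are saved under pics/ and viewed, at most 14 in all, crops included, and the job is handed in when it is done.

```bash
mkdir -p pics; python3 - <<'E'
from cell import *
import cv2
for n in ("scene","top"):
    im=capture(n); cv2.imwrite(f"pics/{n}0.png",im[:,:,::-1]); print(n,get_calibration(n))
print(get_calibration("wrist")); s=get_state(); print(s)
E
```

```text
scene {'fx': 411.95525805764066, 'fy': 411.95525805764066, 'cx': 315.45187554548403, 'cy': 198.94420880684075, 'rvec': array([ 1.0071769 ,  2.50383325, -0.97248493]), 'tvec': array([ 0.34745903, -0.08482895,  1.51377127])}
top {'fx': 429.69095588156915, 'fy': 429.69095588156915, 'cx': 320.5976110126676, 'cy': 199.6788979157546, 'rvec': array([ 2.19817067, -2.14385331,  0.13885265]), 'tvec': array([-0.03290406,  0.48587472,  1.27127027])}
{'fx': 350.49870784046567, 'fy': 350.49870784046567, 'cx': 318.9207069731092, 'cy': 196.37488799955702, 'hand_eye': array([[ 5.19197858e-04, -9.58357176e-01, -2.85571800e-01,
         8.41301800e-02],
       [ 9.99999860e-01,  4.69207755e-04,  2.43473504e-04,
        -2.75599216e-06],
       [-9.93420771e-05, -2.85571886e-01,  9.58357286e-01,
        -2.02077909e-01],
       [ 0.00000000e+00,  0.00000000e+00,  0.00000000e+00,
         1.00000000e+00]])}
{'time_s': 0.1, 'q': array([ 1.27348512,  0.41790304, -0.01034052,  1.61410925,  0.00468088,
        1.11072552, -0.05302182]), 'joint_velocities': array([-2.59971188e-05, -1.21922723e-03,  6.75227452e-04, -1.25644149e-03,
       -1.73668006e-04,  1.11986394e-03,  1.84527391e-03]), 'effort': array([ 2.46782520e-04, -8.52574754e+01,  6.39264341e-01, -4.26688206e+01,
       -4.89521655e-02,  1.63331983e-02,  8.71929217e-06]), 'tcp_pos': array([ 0.15806457, -0.60429654,  0.18299669]), 'tool_rot': array([ 9.91830306e-01,  1.27563045e-01, -9.85153853e-05, -5.51750519e-04]), 'wrist_force': array([ 0.17552714, -0.56207505,  0.02544584]), 'moment': array([-0.01042437,  0.00610731,  0.02389886]), 'grip_force': 0.0, 'gripper_width': 0.09370388433562346}
```

View pics/scene0.png

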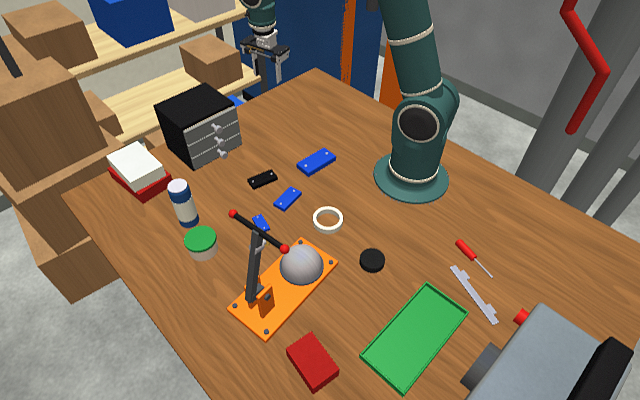

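View pics/top0.png

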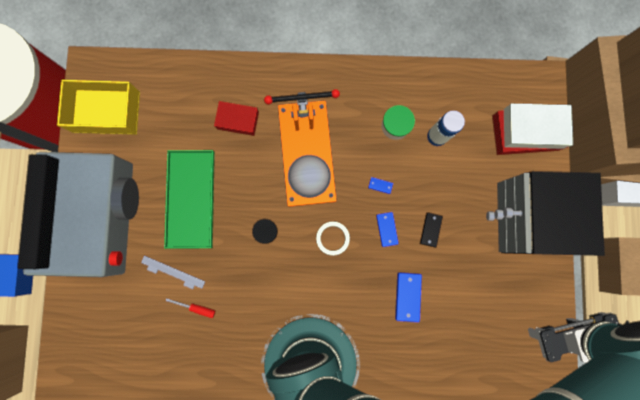

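The top view shows three blue plates: small at (380,186), middle at (387,230) and large at (408,297). It also shows one black plate at (431,230). No white or yellow plate is visible. The press is at (308,175), its lever end towards +x, and the tray is at (190,200). I'll measure sizes and check a crop.

```bash
cat > h.py <<'E'
from cell import *
import numpy as np, cv2
from scipy.spatial.transform import Rotation as R
def unproj(px,z,cal,T=None):
    px=np.atleast_2d(px).astype(float)
    d=np.c_[(px[:,0]-cal["cx"])/cal["fx"],(px[:,1]-cal["cy"])/cal["fy"],np.ones(len(px))]
    if T is None:
        Rm=cv2.Rodrigues(cal["rvec"])[0]; o=-Rm.T@cal["tvec"]; d=d@Rm
    else: o=T[:3,3]; d=d@T[:3,:3].T
    return o+d*((z-o[2])/d[:,2])[:,None]
def wristT(s):
    T=np.eye(4); T[:3,:3]=R.from_quat(s["tool_rot"]).as_matrix(); T[:3,3]=s["tcp_pos"]
    return T@get_calibration("wrist")["hand_eye"]
def rects(im,lo,hi,cal,z,T=None,minpx=80,roi=None):
    m=cv2.inRange(cv2.cvtColor(im,cv2.COLOR_RGB2HSV),lo,hi)
    if roi: k=np.zeros_like(m); x0,y0,x1,y1=roi; k[y0:y1,x0:x1]=1; m*=k
    m=cv2.morphologyEx(m,cv2.MORPH_CLOSE,np.ones((3,3)))
    out=[]
    for c in cv2.findContours(m,cv2.RETR_EXTERNAL,cv2.CHAIN_APPROX_NONE)[0]:
        if cv2.contourArea(c)<minpx: continue
        w=unproj(c[:,0,:],z,cal,T)[:,:2]
        (p,s,a)=cv2.minAreaRect((w*1000).astype(np.float32)); a=np.radians(a)
        if s[0]<s[1]: s=s[::-1]; a+=np.pi/2
        a=(a+np.pi/2)%np.pi-np.pi/2
        out.append((np.array(p)/1000,np.array(s),a,c[:,0].mean(0)))
    return out
BLUE=((105,120,60),(130,255,255)); BLACK=((0,0,0),(180,255,60)); GREEN=((55,100,60),(80,255,255)); ORANGE=((8,180,150),(20,255,255))
def down(yaw): # tool x axis direction yaw, z down
    return (R.from_euler("z",yaw)*R.from_euler("x",np.pi)).as_quat()
E
python3 - <<'E'
from h import *
im=cv2.imread("pics/top0.png")[:,:,::-1]; c=get_calibration("top")
for n,col,z,roi in (("blue",BLUE,.018,(340,160,460,340)),("black",BLACK,.018,(400,200,460,260)),("tray",GREEN,.02,(150,140,230,260)),("base",ORANGE,.018,(260,80,360,220))):
    for r in rects(im,*col,c,z,roi=roi): print(n,*[np.round(x,3) for x in r])
print("dome px",unproj((309,175.5),.09,c), "bar",unproj([(268,100),(335,94)],.328,c))
cv2.imwrite("pics/crop1.png",cv2.resize(im[150:340,340:470,::-1],None,fx=4,fy=3.1))
cv2.imwrite("pics/crop1.png",cv2.resize(im[160:330,250:470,::-1],None,fx=3.5,fy=3.5,interpolation=cv2.INTER_CUBIC))
E
```

```text
blue [ 0.203 -0.289] [140.025  71.501] -0.046 [408.248 296.81 ]
blue [ 0.404 -0.224] [98.56  49.315] 0.198 [386.967 229.   ]
blue [ 0.537 -0.202] [68.44  34.604] 1.328 [380.433 185.183]
black [ 0.406 -0.357] [94.887 47.831] -0.216 [430.864 229.5  ]
tray [0.482 0.377] [295.782 141.172] 0.032 [189.018 199.309]
base [0.633 0.026] [322.67  152.179] 0.126 [306.174 150.171]
dome px [[0.54899661 0.01540417 0.09      ]] bar [[ 0.68764285  0.11425946  0.328     ]
 [ 0.70722786 -0.0446367   0.328     ]]
```

View pics/crop1.png

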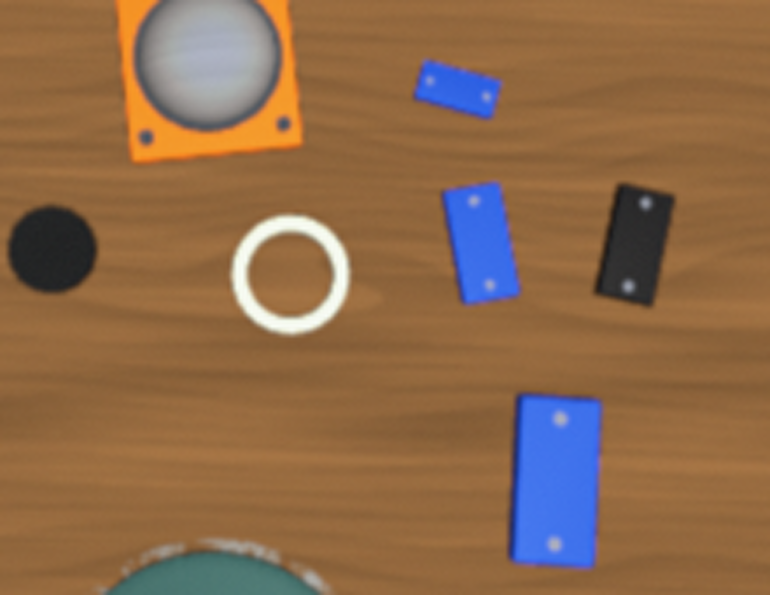

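The blue plates measure 140x72, 99x49 and 68x35 mm, so the one meant is the middle one at pixel (387,229). Black, at 95x48, is the plate. Two plates are present. I'll refine both with the wrist camera, then the dome.

```bash
python3 - <<'E'
from h import *
c=get_calibration("wrist")
move_to([.38,-.29,.25],down(np.pi+0.1)); s=get_state(); im=capture("wrist"); T=wristT(s); cv2.imwrite("pics/w1.png",im[:,:,::-1])
for n,col in (("blue",BLUE),("black",BLACK)):
    for r in rects(im,*col,c,.018,T): print(n,*[np.round(x,4) for x in r])
print(s["time_s"])
move_to([.54,.015,.33],down(np.pi+0.125)); s=get_state(); im=capture("wrist"); T=wristT(s); cv2.imwrite("pics/w2.png",im[:,:,::-1])
np.save("w2T.npy",T)
for r in rects(im,*ORANGE,c,.018,T): print(*[np.round(x,4) for x in r])
print(s["time_s"],T.round(3))
a,b=cv2.imread("pics/w1.png"),cv2.imread("pics/w2.png"); cv2.imwrite("pics/w12.png",cv2.resize(np.vstack([a,b]),(480,600)))
E
```

```text
blue [ 0.5346 -0.2035] [68.8136 35.56  ] 1.3209 [369.8268 276.2283]
blue [ 0.4034 -0.2236] [99.3855 48.6967] 0.1947 [368.9537 182.6343]
blue [ 0.2338 -0.2886] [81.1113 69.6578] -0.0449 [334.0581  34.6124]
black [ 0.7046 -0.6342] [206.6813 175.5687] -1.474 [ 79.9246 351.258 ]
black [ 0.5768 -0.4267] [173.8969  30.3452] -0.3733 [211.2464 288.4976]
black [0.6204 0.0096] [409.3485 205.2374] 1.3254 [509.9968 335.0139]
black [0.395  0.1142] [71.8686 28.9767] 0.355 [630.9483 200.2759]
black [ 0.4188 -0.3596] [69.8522 45.3154] -0.223 [262.8503 184.7112]
black [ 0.3454 -0.6235] [113.8055  19.7512] -1.4719 [ 42.8529 106.3382]
2.1083
[0.7168 0.039 ] [236.4385 148.1483] 0.1303 [321.9814 258.11  ]
[0.473  0.0482] [74.0967 18.3093] 1.443 [350.6891 108.6723]
3.4833 [[-0.124  0.951  0.284  0.457]
 [ 0.992  0.118  0.035  0.004]
 [-0.     0.286 -0.958  0.532]
 [ 0.     0.     0.     1.   ]]
```

View pics/w12.png

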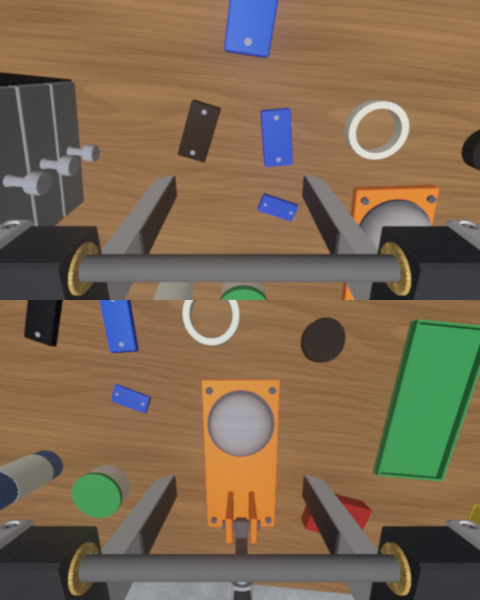

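The wrist view agrees with the top view on the middle blue plate, (0.4034, -0.2236) against (0.404, -0.224). In the lower picture the dome shows at about (321,165) in full pixels. I'll locate it by fitting the sphere outline, and the black plate with a brighter threshold.

```bash
python3 - <<'E'
from h import *
from scipy.optimize import least_squares
T=np.load("w2T.npy")
def dome(f,cal,T,roi):
    im=cv2.imread(f)[:,:,::-1]; x0,y0,x1,y1=roi
    hsv=cv2.cvtColor(im,cv2.COLOR_RGB2HSV)[y0:y1,x0:x1]
    m=cv2.inRange(hsv,(0,0,60),(180,90,255))
    m=cv2.morphologyEx(m,cv2.MORPH_OPEN,np.ones((5,5)))
    c=max(cv2.findContours(m,cv2.RETR_EXTERNAL,cv2.CHAIN_APPROX_NONE)[0],key=cv2.contourArea)[:,0]+[x0,y0]
    P=unproj(c,0.03,cal,T)
    o=T[:3,3] if T is not None else -cv2.Rodrigues(cal["rvec"])[0].T@cal["tvec"]
    d=(P-o)/np.linalg.norm(P-o,axis=1)[:,None]
    g=lambda p:(np.linalg.norm(np.cross(np.r_[p[:2],.03]-o,d),axis=1)-p[2])
    r=least_squares(g,[.555,.017,.06],loss="soft_l1",f_scale=.001)
    print(f,r.x.round(4),len(c),np.abs(r.fun).mean().round(5),cv2.minEnclosingCircle(c))
dome("pics/w2.png",get_calibration("wrist"),T,(275,115,370,225))
dome("pics/top0.png",get_calibration("top"),None,(283,150,334,203))
c=get_calibration("wrist")
im=cv2.imread("pics/w2.png")[:,:,::-1]
# orange base front corners in w2
m=cv2.inRange(cv2.cvtColor(im,cv2.COLOR_RGB2HSV),*ORANGE); m[:,:260]=0;m[:,385:]=0;m[220:]=0
P=unproj(np.argwhere(m)[:,::-1],.018,c,T)[:,:2]
ax=np.array([np.cos(.127),np.sin(.127)]); lat=np.array([-ax[1],ax[0]])
a=P@ax; l=P@lat; print("front",np.percentile(a,.2)+.085, "lat", (np.percentile(l,.5)+np.percentile(l,99.5))/2, np.ptp(l))
print("dome from base",(np.percentile(a,.2)+.085)*ax+(np.percentile(l,.5)+np.percentile(l,99.5))/2*lat)
im=cv2.imread("pics/top0.png")[:,:,::-1]
for r in rects(im,(0,0,0),(180,255,85),get_calibration("top"),.018,roi=(412,205,452,255)): print(*[np.round(x,4) for x in r])
s=get_state();print(inverse_kinematics([.7026,-.01,.309],down(.127+np.pi/2)),inverse_kinematics([.7026,-.01,.309],down(.127-np.pi/2)))
E
```

```text
pics/w2.png [0.5578 0.0184 0.0627] 247 0.00041 ((320.6642150878906, 164.65966796875), 44.33103561401367)
pics/top0.png [0.5577 0.0164 0.0615] 116 0.00071 ((308.826416015625, 175.8898162841797), 20.81985092163086)
front 0.5585154432779061 lat -0.05179291273959237 0.1466970220610374
dome from base [0.56057738 0.01936515]
[ 0.4054 -0.3576] [98.3839 51.2174] -0.2098 [430.7753 229.6629]
[ 0.34325424  0.55614976 -0.61968919  1.20496018  0.31316836  1.47314044
 -0.10606964] [ 0.604076    0.76146205 -1.22425162  1.19439765  0.70720935  1.61892911
  2.80573894]
```

```bash
cat >> h.py <<'E'
DOME=np.array([.558,.0175]); PY=.127; ax=np.array([np.cos(PY),np.sin(PY)]); px=np.array([ax[1],-ax[0]])
def log(t):
    s=get_state(); print(t,round(s["time_s"],1),s["tcp_pos"].round(4),"w",round(s["gripper_width"],4),"f",round(s["grip_force"],1),s["wrist_force"].round(1)); return s
def pick(xy,yaw,z=.004,hi=.14,open_=.08,sq=30):
    move_to([*xy,hi],down(yaw)); command_gripper(open_)
    move_l([*xy,z],.12,guard=15); log("down"); command_gripper(.02,sq); log("grip")
    move_l([*xy,hi],.15); return log("lift")
def put_dome():
    move_to([*DOME,.14],down(np.pi+PY)); log("over dome")
    print("touch",move_l([*DOME,.0925],.04,guard=4)); log("set")
E
python3 - <<'E'
from h import *
pick((.4035,-.2237),np.pi+.196); move_to([*DOME,.15],down(np.pi+PY)); s=log("over")
im=capture("wrist"); cv2.imwrite("pics/w3.png",im[:,:,::-1]); np.save("w3T.npy",wristT(s))
E
```

```text
down 6.5 [ 0.4038 -0.2239  0.0045] w 0.0798 f 0.0 [0.2 0.5 0.6]
grip 7.6 [ 0.4035 -0.2237  0.004 ] w 0.0201 f 0.0 [-0.2 -1.4 -0.1]
lift 8.6 [ 0.4031 -0.2235  0.1393] w 0.0197 f 0.0 [-0.6  1.2 -0.5]
over 9.7 [0.5577 0.0162 0.1496] w 0.0198 f 0.0 [-0.4 -0.2  1.3]
```

View pics/w3.png

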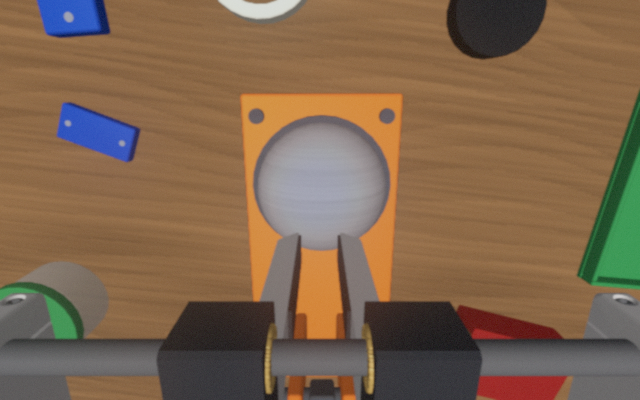

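The gripper is empty and blue still lies on the bench, near (70,10). I'll look from above to see what happened.

```bash
python3 - <<'E'
from h import *
im=capture("top"); cv2.imwrite("pics/t2.png",im[:,:,::-1]); c=get_calibration("top")
for r in rects(im,*BLUE,c,.018,roi=(340,160,460,340)): print("blue",*[np.round(x,3) for x in r])
cv2.imwrite("pics/t2c.png",cv2.resize(im[140:330,240:470,::-1],None,fx=3,fy=3))
E
```

```text
blue [ 0.536 -0.202] [68.31  36.033] 1.334 [381.228 185.053]
```

View pics/t2c.png

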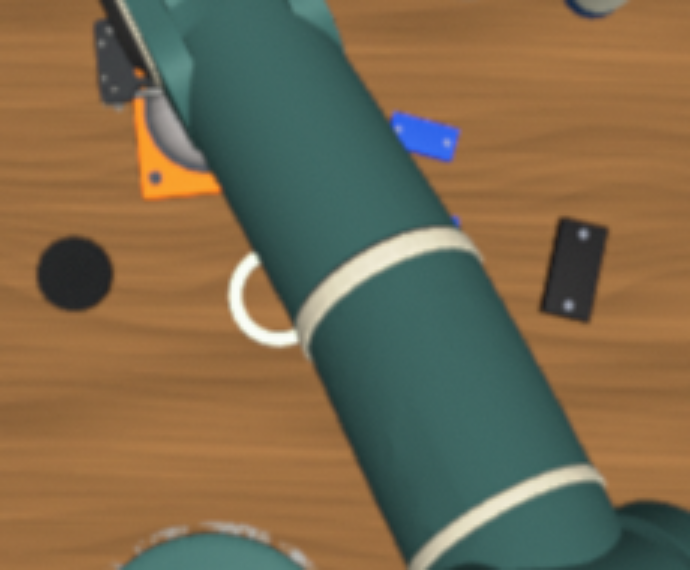

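The arm hides blue in this view, so I'll move back over it with the wrist camera.

```bash
python3 - <<'E'
from h import *
c=get_calibration("wrist")
move_to([.38,-.29,.25],down(np.pi+0.1)); command_gripper(.08,30); s=log("look"); im=capture("wrist"); T=wristT(s); cv2.imwrite("pics/w4.png",im[:,:,::-1])
for n,col in (("blue",BLUE),):
    for r in rects(im,*col,c,.018,T): print(n,*[np.round(x,4) for x in r])
for r in rects(im,(0,0,0),(180,255,85),c,.018,T,roi=(200,100,310,260)): print(*[np.round(x,4) for x in r])
E
```

```text
look 12.2 [ 0.38 -0.29  0.25] w 0.0802 f 0.0 [0.6 0.7 0.2]
blue [ 0.5344 -0.2034] [68.9952 35.609 ] 1.3153 [369.0079 276.0472]
blue [ 0.4034 -0.2236] [99.247 48.526] 0.1985 [368.6452 182.4194]
blue [ 0.234  -0.2885] [80.9157 69.7603] -0.04 [334.0116  34.5853]
[ 0.5091 -0.3857] [33.9368 20.8391] 0.1005 [241.3387 250.0968]
[ 0.4052 -0.3571] [99.4619 48.3952] -0.2103 [264.4429 173.6048]
```

View pics/w4.png

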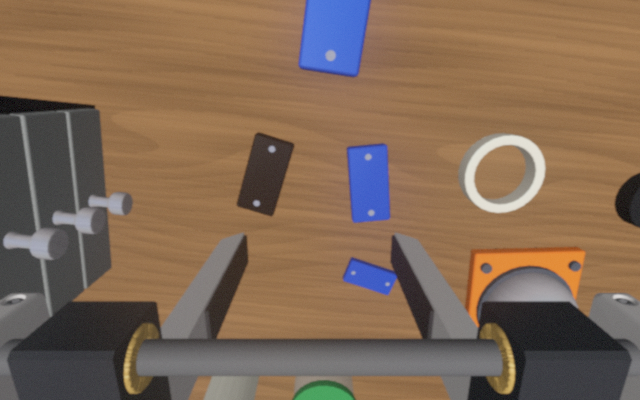

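The plate did not move at all, so the fingers closed above it. In the picture the tips are 145 px apart for an 80 mm opening, which puts them about 0.19 m from the camera instead of 0.217 m. The tips are therefore about 20 mm short of the TCP, and I'll probe the bench to get the true height.

```bash
python3 - <<'E'
from h import *
xy=(.4034,-.2236)
move_to([*xy,.06],down(np.pi+.197)); command_gripper(.08)
move_l([*xy,.005],.1,guard=10)
print(move_l([*xy,-.024],.02,guard=4)); s=log("bench")
z=s["tcp_pos"][2]+.004; move_l([*xy,z],.03); command_gripper(.02,30); log("grip")
E
```

```text
True
bench 15.2 [ 0.4034 -0.2236 -0.0216] w 0.0806 f 4.8 [-1.4 -0.1 10.2]
grip 16.1 [ 0.4034 -0.2235 -0.0177] w 0.0494 f 30.0 [ 0.2  0.5 -1.1]
```

Blue is gripped at 49.4 mm, with the plate centre 26.7 mm above the TCP. Next I'll set it on the dome.

```bash
sed -i '/^def pick/,$d' h.py; cat >> h.py <<'E'
ZP=-.0177; OFF=.0267   # TCP height for a plate on the bench; plate centre above the TCP
def put_dome():
    move_l([*get_state()["tcp_pos"][:2],.12],.15); log("lift")
    move_to([*DOME,.12],down(np.pi+PY)); log("over")
    t=move_l([*DOME,.099-OFF-.002],.03,guard=3); s=log(f"set {t}")
    command_gripper(.066); pause(.3)
    move_l([*DOME,.14],.1); log("off")
def look_dome(name):
    move_to([.54,.015,.30],down(np.pi+PY)); pause(.2); s=get_state(); im=capture("wrist"); cv2.imwrite(f"pics/{name}.png",im[:,:,::-1]); np.save(f"{name}T.npy",wristT(s)); return im,wristT(s)
E
python3 - <<'E'
from h import *
put_dome(); im,T=look_dome("w5")
for r in rects(im,*BLUE,get_calibration("wrist"),.108,T): print(*[np.round(x,4) for x in r])
E
```

```text
lift 17.2 [ 0.4029 -0.2234  0.1193] w 0.0498 f 30.0 [-0.6  0.1 -2.6]
over 18.3 [0.5577 0.0161 0.1196] w 0.0496 f 30.0 [-1.2 -0.2 -2. ]
set True 19.7 [0.558  0.0175 0.0722] w 0.0497 f 30.0 [-0.3 -0.8  6.1]
off 21.4 [0.5577 0.0174 0.1396] w 0.0659 f 0.0 [ 0.3  0.3 -0.3]
[0.5578 0.0172] [97.9191 47.2324] 0.1292 [318.7983 181.6597]
[ 0.5229 -0.1606] [55.9457 27.9189] 1.3244 [163.4101 133.1871]
```

View pics/w5.png

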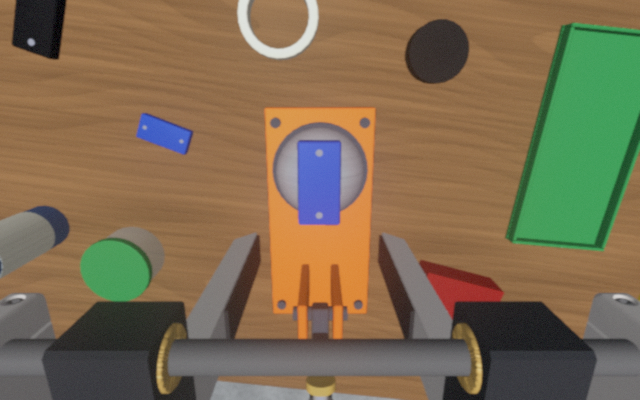

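Touchdown came at the expected height and the plate is centred within 0.4 mm. Now I'll grip the bar on its +x side and pull it along its arc.

```bash
cat >> h.py <<'E'
H=DOME+.17*ax; A0=np.arcsin(.220/.222); A1=np.arcsin(.030/.222); Q=down(PY+np.pi/2); DZ=.0335
def bar(a): return np.r_[H-.222*np.cos(a)*ax+.045*px,.108+.222*np.sin(a)-DZ]
def grab():
    p=get_state()["tcp_pos"]; move_l([p[0],p[1],.42],.2); b=bar(A0)
    move_to([*b[:2],.42],Q); command_gripper(.05); t=move_l(b,.1,guard=8); log(f"at bar {t}")
    command_gripper(.005,40); return log("bar grip")
def press(n=9):
    for a in np.linspace(A0,A1+.06,n)[1:]:
        if move_l(bar(a),.15,guard=30): print("guard",a)
    log("near stop")
    t=move_l(bar(A1-.03),.02,guard=18); s=log(f"stop {t}"); 
    b=s["tcp_pos"]+[0,0,DZ]; print("bar z",b[2].round(4)); return s
def back(n=9):
    for a in np.linspace(A1+.03,A0,n): move_l(bar(a),.15)
    log("up"); command_gripper(.05); b=bar(A0); pause(.3); move_l([*b[:2],.42],.15); log("clear")
E
python3 - <<'E'
from h import *
grab(); press(); im=capture("scene"); cv2.imwrite("pics/s2.png",cv2.resize(im[150:350,180:400,::-1],None,fx=3,fy=3))
E
```

```text
at bar False 26.3 [ 0.7031 -0.0093  0.2951] w 0.05 f 0.0 [0.  0.8 0.5]
bar grip 27.0 [ 0.7031 -0.0093  0.2945] w 0.0128 f 40.0 [ 4.4  0.6 -2. ]
near stop 30.1 [ 0.5183 -0.0326  0.1184] w 0.0126 f 40.0 [4.  2.9 5.6]
stop True 30.8 [ 0.5159 -0.0329  0.1032] w 0.0129 f 40.0 [-7.1 -0.3 20.6]
bar z 0.1367
```

View pics/s2.png

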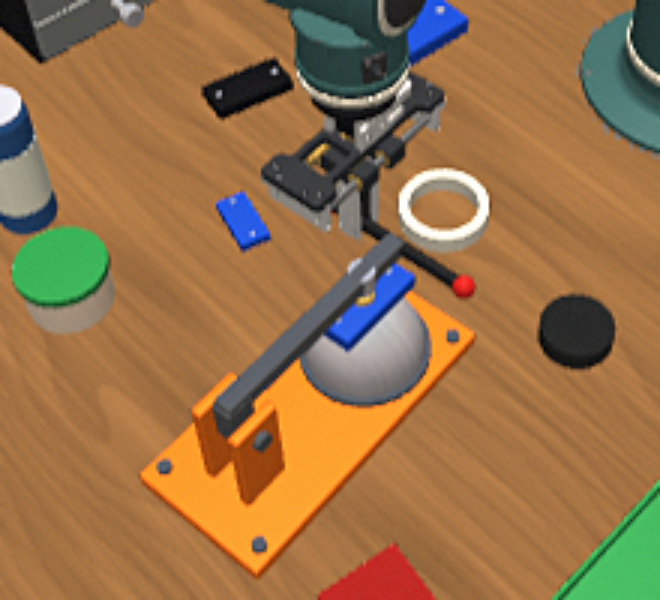

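The arm is level, the brass pad is on the blue plate, and the bar is at 0.137 with a clear rise in force, so the lever is at its stop. I'll let it back up and check the plate.

```bash
cat >> h.py <<'E'
def tray():
    for r in rects(capture("top"),*GREEN,get_calibration("top"),.02,roi=(130,110,260,290),minpx=1500): print("tray",*[np.round(x,4) for x in r]); return r
def lookpress(name,col):
    p=bar(A0); move_to([.54,.015,.42],down(np.pi+PY)); im,T=look_dome(name)
    return [r for r in rects(im,*col,get_calibration("wrist"),.108,T) if np.hypot(*(r[0]-DOME))<.03]
E
python3 - <<'E'
from h import *
pause(.4); back(); print(lookpress("w6",BLUE)); tray()
E
```

```text
up 34.6 [ 0.7038 -0.0093  0.2947] w 0.0127 f 40.0 [ 3.9 -0.3  1.9]
clear 36.6 [ 0.7027 -0.0095  0.4191] w 0.0502 f 0.0 [-0.   0.2  0.3]
[(array([0.55804242, 0.01732125]), array([98.33550262, 47.19766617]), np.float64(0.12915821125087978), array([318.78059072, 179.35443038]))]
tray [0.4822 0.3773] [295.7816 141.2339] 0.0318 [189.0142 199.3085]
```

View pics/w6.png

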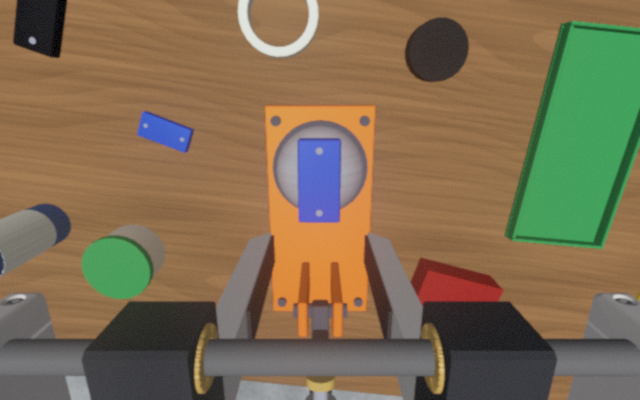

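Blue is still level and centred, and the lever is up. Next it goes into the tray's far half.

```bash
cat >> h.py <<'E'
def off_dome():
    p=get_state()["tcp_pos"]; move_to([*DOME,.14],down(np.pi+PY)); command_gripper(.075)
    t=move_l([*DOME,.0727],.06,guard=5); log(f"down {t}"); command_gripper(.02,30); log("grip"); move_l([*DOME,.14],.1); log("lift")
def to_tray(k):
    r=tray(); u=np.array([np.cos(r[2]),np.sin(r[2])]); xy=r[0]+k*.070*u
    move_to([*xy,.08],down(np.pi+r[2])); log("over tray")
    r2=tray()
    t=move_l([*xy,.014-OFF-.002],.04,guard=3); log(f"down {t}"); command_gripper(.066); move_l([*xy,.12],.12); log("left")
def look_tray(name):
    move_to([.44,.36,.30],down(np.pi)); pause(.1); s=get_state(); im=capture("wrist"); cv2.imwrite(f"pics/{name}.png",im[:,:,::-1]); T=wristT(s); c=get_calibration("wrist")
    for n,col in (("blue",BLUE),("black",(BLACK[0],(180,255,85)))):
        for r in rects(im,*col,c,.023,T,minpx=1000): print(n,*[np.round(x,4) for x in r])
E
python3 - <<'E'
from h import *
off_dome(); to_tray(1); look_tray("w7")
E
```

```text
down False 41.4 [0.5582 0.0175 0.073 ] w 0.075 f 0.0 [-0.2  0.2  0.4]
grip 42.0 [0.5581 0.0174 0.0728] w 0.0496 f 30.0 [-0.6 -1.   1.5]
lift 42.8 [0.5577 0.0173 0.1396] w 0.0498 f 30.0 [-0.1 -0.3 -1.5]
tray [0.4822 0.3773] [295.7687 141.2419] 0.0314 [189.0284 199.3085]
over tray 44.2 [0.5531 0.378  0.08  ] w 0.0495 f 30.0 [-0.2 -0.7 -1.4]
tray [0.4191 0.3752] [168.5534 141.5455] 0.0241 [184.7797 224.7288]
down True 46.3 [ 0.5523  0.3795 -0.0117] w 0.0498 f 30.0 [2.7 1.1 4.5]
left 48.0 [0.5518 0.3792 0.1191] w 0.0659 f 0.0 [ 0.3 -0.1  0.8]
blue [0.5515 0.3795] [99.983  47.7273] 0.024 [332.6398 229.5   ]
black [0.7113 0.3603] [1022.8849  301.9396] -1.5706 [318.9251 339.2175]
black [0.3893 0.1515] [80.8178 71.6015] 1.5703 [162.4731 116.2275]
black [0.4585 0.5664] [275.6593  71.7768] 0.0653 [472.5443 155.7601]
```

View pics/w7.png

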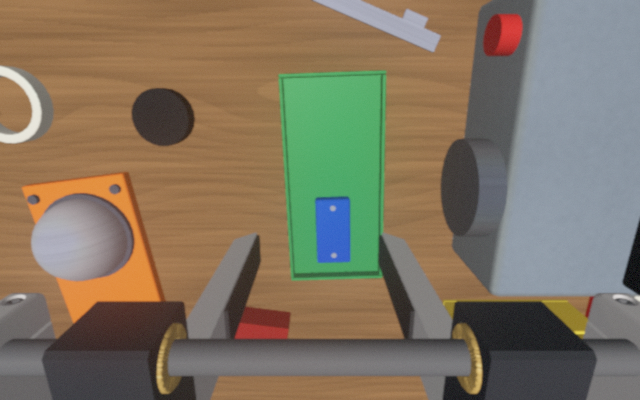

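Blue lies flat in the far half of the tray. Now black: pick it and set it on the dome.

```bash
python3 - <<'E'
from h import *
p=get_state()["tcp_pos"]; move_l([*p[:2],.40],.2)
xy=(.4053,-.3573); yaw=np.pi-.210
move_to([*xy,.35],down(yaw)); command_gripper(.08); move_to([*xy,.06],down(yaw))
move_l([*xy,.0],.1,guard=10); print(move_l([*xy,ZP],.02,guard=6)); log("down"); command_gripper(.02,30); log("grip")
put_dome(); im,T=look_dome("w8")
for r in rects(im,BLACK[0],(180,255,85),get_calibration("wrist"),.108,T,roi=(240,100,400,235)): print(*[np.round(x,4) for x in r])
E
```

```text
False
down 55.6 [ 0.4054 -0.3573 -0.0176] w 0.0796 f 0.0 [ 0.3 -0.7 -0.3]
grip 56.2 [ 0.4053 -0.3573 -0.0177] w 0.0499 f 30.0 [ 0.8 -0.9  1.2]
lift 57.2 [ 0.4049 -0.357   0.1192] w 0.0495 f 30.0 [-0.8  0.9 -1.1]
over 58.8 [0.558  0.0159 0.1198] w 0.0498 f 30.0 [ 0.1 -0.4 -1.3]
set True 60.2 [0.558  0.0175 0.0722] w 0.0495 f 30.0 [-0.6 -0.3  6.4]
off 61.8 [0.5577 0.0174 0.1395] w 0.0661 f 0.0 [-0.3  0.6  0.2]
[0.548  0.0164] [78.9476 46.0708] 0.1114 [318.5948 176.194 ]
```

View pics/w8.png

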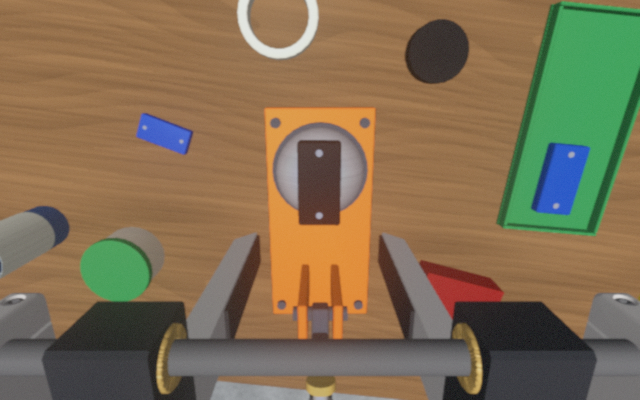

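Black is balanced on the dome and fills the same pixels as blue did (298–341, 140–224). The tray has been knocked a few centimetres, so I'll measure it again. Next: press, let the lever up, and check.

```bash
python3 - <<'E'
from h import *
g=grab()
if .011<g["gripper_width"]<.016:
    press(); im=capture("scene"); cv2.imwrite("pics/s3.png",im[150:350,180:400,::-1]); pause(.4); back()
    lookpress("w9",BLACK); tray()
    a=cv2.resize(cv2.imread("pics/s3.png"),None,fx=1.75,fy=1.75); b=cv2.resize(cv2.imread("pics/w9.png"),(385,241)); cv2.imwrite("pics/c9.png",np.vstack([a,b]))
E
```

```text
at bar False 66.8 [ 0.7031 -0.0093  0.2952] w 0.0498 f 0.0 [ 0.3  0.2 -0.3]
bar grip 67.5 [ 0.7031 -0.0093  0.2945] w 0.0127 f 40.0 [ 3.4  0.5 -2.4]
near stop 70.6 [ 0.5184 -0.0324  0.1184] w 0.0129 f 40.0 [4.2 4.1 6. ]
stop True 71.4 [ 0.5159 -0.0327  0.1027] w 0.013 f 40.0 [-6.  -0.1 20.8]
bar z 0.1362
up 75.1 [ 0.7036 -0.0092  0.2947] w 0.0131 f 40.0 [2.7 1.2 0.8]
clear 77.2 [ 0.7027 -0.0094  0.4191] w 0.0502 f 0.0 [-0.7  0.2 -0.8]
tray [0.4598 0.3564] [298.1792 140.9913] 0.037 [195.4311 206.6572]
```

View pics/c9.png

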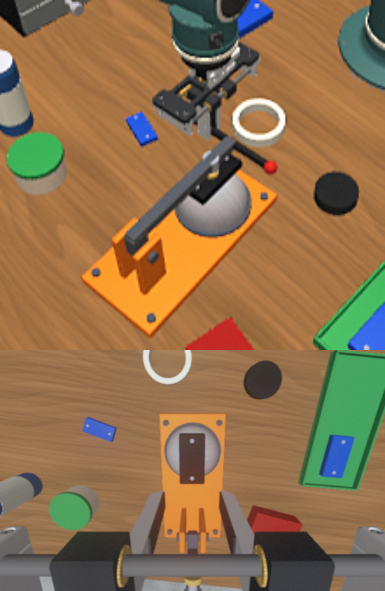

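The press went to its stop again, black is still level on the dome, and the tray is now at (0.460, 0.356). I'll put black in the near half.

```bash
python3 - <<'E'
from h import *
off_dome(); to_tray(-1); look_tray("w10"); 
movej([1.274,0.417,-0.01,1.614,0.005,1.111,-0.053]) if False else None
p=get_state()["tcp_pos"]; move_l([*p[:2],.42],.2); move_to([.2,-.5,.4],down(np.pi-.5)); pause(.5); log("end")
im=capture("top"); cv2.imwrite("pics/t3.png",im[:,:,::-1])
a=cv2.imread("pics/w10.png"); cv2.imwrite("pics/c10.png",cv2.resize(np.vstack([a,im[:,:,::-1]]),(480,600)))
E
```

```text
down False 82.0 [0.5582 0.0175 0.0731] w 0.075 f 0.0 [-0.4  0.7  0.1]
grip 82.5 [0.5581 0.0175 0.0728] w 0.0497 f 30.0 [0.7 0.3 1.7]
lift 83.3 [0.5577 0.0173 0.1395] w 0.0499 f 30.0 [ 0.6 -0.3 -0.7]
tray [0.4598 0.3565] [298.1198 141.0539] 0.036 [195.4276 206.6572]
over tray 84.8 [0.3908 0.3532 0.0799] w 0.0497 f 30.0 [ 1.1 -0.1 -1.1]
tray [0.5055 0.3579] [206.5419 139.5722] 0.0503 [198.5167 187.3397]
down True 86.9 [ 0.3901  0.354  -0.0116] w 0.0493 f 30.0 [2.6 0.8 3.3]
left 88.6 [0.3896 0.3537 0.1193] w 0.066 f 0.0 [ 0.5 -0.9 -0.8]
blue [0.53  0.359] [100.035   47.8596] 0.0299 [318.5    216.0372]
black [ 0.7679 -0.0018] [299.0829 191.3198] -1.5623 [115.1407 355.6734]
black [0.7092 0.507 ] [728.0159 263.4355] 1.3258 [395.7019 332.8422]
black [0.4896 0.5664] [148.2076  68.3651] 0.0864 [465.5282 187.4419]
black [0.3893 0.1513] [80.9059 73.0268] -1.57 [162.7904 116.7485]
black [0.391  0.3543] [96.8367 46.623 ] 0.0329 [315.0048 117.6524]
end 93.9 [ 0.2 -0.5  0.4] w 0.0664 f 0.0 [-0.5  0.  -0.4]
```

View pics/c10.png

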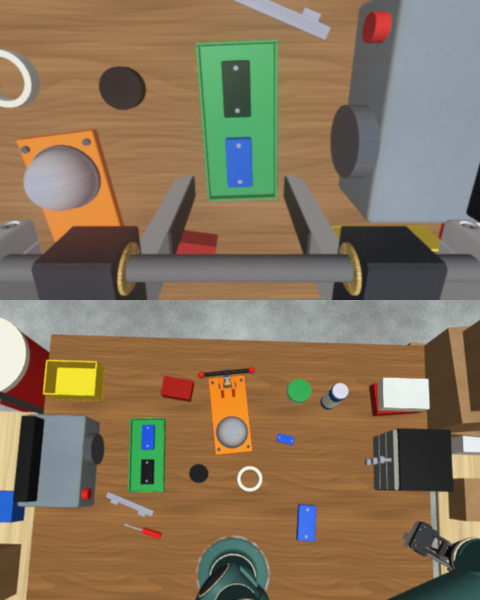

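Blue (239,162) and black (236,88) lie flat and apart in the tray. The lever is up and everything else is where it was.

```bash
python3 -c "
from cell import *
print(close_job())"
```

```text
the job is handed in; nothing more can be done
None
```

I marked the middle-sized blue plate, then the black one, and laid both flat and apart in the green tray, with the lever up and the job handed in; no white or yellow plate was on the bench.

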